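# Lift the loaded pin carrier off its sprung rail and start it drying

## Task

Pull the carrier that is loaded with steel pins up off the rail, against its sprung roller catches, keeping it upright, and set it down, without letting it drop, so that it stands flat inside the rim of the drying plate. Then, with the carrier released, turn the plate's dial clockwise until its pointer is at the white index tab. Leave the empty carrier clipped on the rail.

Things in the scene. Friction and masses are not known exactly. Their poses are not given: they have to be found in the camera images.
- carrier: Loaded carrier on the rail: aluminium block 42 (x) x 110 (y) x 24 mm high, with six upright steel pins (8 mm thick, tops at 64 mm) at y = +-37 mm, x = -13, 0, 13, and a grip fin between them. About 0.37 kg. Origin: centre of the underside, z up, y along block and rail. Slot under it along y, 17 wide, 12 deep. A straight pull of 10 to 20 N frees it; it clears bar and rollers after rising 40 mm.
- fin (a point): Middle of the loaded carrier's grey plastic grip fin, 50 mm above the carrier's underside, axes as the carrier. The fin is 14 mm thick in x, 26 mm wide in y and reaches from 24 to 70 mm above the underside: grip it from above across the 14 mm, fingers either side in x.
- spare: The empty carrier: the same block and fin without pins (only six dark holes), clipped on the other station. Origin as for the loaded one. To be left on the rail.
- rail: Rail fixed to the table: dark foot 70 (x) x 330 (y) x 10 mm with an upright dark steel bar, 14 mm thick, top at 57 mm. Origin: centre of the foot's underside, y along the rail. Stations at y = -80 and +80 mm, carrier undersides at 45 mm. Each has two sprung arms 62 mm either side of its middle, whose black rollers (16 mm thick, tops at 84 mm) hold the block down by its end edges.
- plate: The drying plate unit, fixed to the table: white housing 170 (x) x 300 (y) x 48 mm high, origin at the centre of its underside. Rimmed aluminium pad at its +y end, the dial at x = 0, y = -100 mm.
- pad (a point): Centre of the pad's flat top, 52 mm above the table, 60 mm from the unit's centre along +y. Axes as the unit. The clear flat inside the rim is 130 (x) x 140 (y) mm; the steel rim is 6 mm wide and stands 6 mm above the flat.
- dial_grip (a point): Point on the dial's vertical axis, at the height to grip (72 mm above the table). The dial is a black disc 48 mm across with a grip bar 40 mm long, 12 mm thick, standing from 58 to 84 mm above the table. The x axis of this point points along the bar towards the pointer end.
- dial (a joint): Angle of the dial in rad, grows clockwise seen from above, range 0 to 2.6; stays where it is left. At 0 the pointer points along the unit's +y.
- pointer (a point): Tip of the dial's pointer (white line on a black nose at one end of the grip bar), 30 mm from the dial's axis.
- index_mark (a point): Inner end of the index tab: a white block, 12 x 5 x 8 mm, on a thin steel ring around the dial, 30 mm from the dial's axis. The pointer is at the mark when its tip is at this point, seen from above.
Not all that is in view belongs to the job. What is shaped like the carrier but orange is not meant.

How it is judged (in metres and radians):
On the way, in this order (a step that is already met when the one before it is completed fails the run):
1. the loaded carrier is pulled clear of the rail and its catches (z of carrier in the frame of rail above 0.09 m).
2. the loaded carrier stands flat inside the rim of the pad, released (angle between carrier's own z axis and vertical below 0.06 rad and z of carrier in the frame of pad between -0.004 and 0.004 m and x of carrier in the frame of pad between -0.05 and 0.05 m and y of carrier in the frame of pad between -0.05 and 0.05 m and contact force between carrier and the fingers below 0.1 N and linear speed of carrier below 0.02 m/s), for 0.2 s.
3. the dial's pointer is at the index tab (horizontal distance between pointer and index_mark below 0.0045 m), for 0.2 s.
At the end, for the whole second after the job is handed in: The loaded carrier stands released and still, flat (within 3.4 degrees and 4 mm in height) inside the rim of the pad; the dial's pointer tip is within 4.5 mm (about 8.5 degrees) of the index mark; the empty carrier is still clipped on the rail (all of step 2 and horizontal distance between pointer and index_mark below 0.0045 m and velocity of joint dial between -0.05 and 0.05 rad/s and z of spare in the frame of rail below 0.05 m); the robot touches nothing.
It fails at once if the loaded carrier is tipped by more than 20 degrees (the pins would slide out) (angle between carrier's own z axis and vertical above 0.35 rad).
It fails at once if the loaded carrier is let fall (moving faster than 0.5 m/s while the fingers do not hold it) (contact force between carrier and the fingers below 0.1 N and linear speed of carrier above 0.5 m/s).
It fails at once if the empty carrier is pulled out of its catches (z of spare in the frame of rail above 0.055 m).
It also fails if it takes over 58 s, if anything falls off the work surface, if the arm or the gripper's body presses on something with over 40 N, if the wrist force passes 120 N, or if a joint passes its speed limit or range.

## Robot

A 6-joint arm with a two-finger parallel gripper is mounted at the origin on the work surface. World frame = base frame: x ahead of the robot, y to its left, z up, the work surface at z = 0. Lengths are in mm, angles in rad, forces in N, time in s.
With the tool pointing down it reaches from about 350 to 775 mm from the base axis. Payload 7.3 kg.
Tool frame: the origin (TCP) lies at the centre of the arm's flange, where the gripper is bolted on; the fingertips stand 178 mm ahead of it and the grasp point (between the pads) lies 159 mm ahead of it; z points along the fingers, y is the line along which they close (so a half turn about z gives the same grasp; the last joint's range is limited). The gripper opens to 92 mm and grips with 3 to 60 N. Pads are 19 mm wide; open, the fingers measure 130 mm over their backs; the gripper's body (75 mm by 190 mm) begins 47 mm behind the grasp point.
Start: joints at [1.099, 0.342, 1.524, -0, 1.275, -0.146], TCP at [168.013, 497.392, 404.741] pointing down, gripper open.
Joint ranges: [-2.53, 2.53], [-0.77, 2.02], [0.04, 2.7], [-1, 4.14], [0.28, 2.66], [-3.11, 3.11]. Speed limits (rad/s): [2.57, 2.57, 3.14, 3.14, 3.14, 3.14].

## Interface

Orientations are given as [roll, pitch, yaw] about the fixed x, y, z axes, in that order (R = Rz(yaw) Ry(pitch) Rx(roll)).
In Python, from plant import * gives the robot as it stands. The module is installed in compiled form; this text tells all that it offers.
- The arm moves only by the shell command python3 -m inch 'ROWS'. ROWS is JSON, a list of rows, each a list of 5 numbers: the shift along the tool's x, y, z in m, then the turn about the tool's z in rad, then the opening, from 0 (shut) to 1 (fully open). In form: [[tx, ty, tz, spin, claw], ...]. A call has 1 to 8 rows; each row is the pose to reach, as a shift and turn from the pose commanded when the call began, along the tool's axes at that moment; what a row does not reach only later rows make up. A row lasts 1/12 s, in which the tool goes at most 41.7 mm and 7.16 degrees, less where a joint would pass 70% of its speed; a pose out of reach is approached as far as the arm can. A call with a gripper value outside its range is refused whole. The fingers move at their own pace and stop on an object; the grip force is fixed at half the most. Time passes only in rows, so rows that repeat a pose let the fingers close. It gives the time, the measured TCP pose, the force, the opening and the grip force at its end, in the units of the state.
- get_obs(): the state, without advancing time (a new reading comes with each control period).
- capture(name): name is "side" or "top" or "wrist"; returns a dict with "color" (420x560x3 uint8, red, green, blue), "intrinsics" (3x3 intrinsics, pixels), "distortion" ([k1, k2, p1, p2, k3] as OpenCV has them; the pictures are not rectified), "pose" (4x4, takes a point from camera to world coordinates). Camera axes: x right, y down, z forward; pixel columns grow to the right and rows downward; lengths in mm; the calibration is good to about 2 mm. A picture is of the moment at which its call begins. There is no depth.
- close_job(): hands the job in; it is judged then, once.
Trained networks look in a picture, given as the dict that the camera call returned (one of the last four; its "shot" number tells which), for a name from the list of things; names that differ only in an ending like _2 or _b are one class to them, and where a whole thing is asked for, a point or a joint stands for the part that bears it (a point fixed in the world has none). Each returns a list of dicts, best first, with "conf" (0 to 1); they miss things now and then, are a little off and sometimes report something else, mostly with a low value. They report only what shows in the picture. A call takes as long as a camera call. They do not tell look-alikes from the thing itself.
- look_for(picture, target): "rect" ([centre column, centre row, width, height] in pixels, round what is visible of it).
- trace(picture, target): "pixels" (420x560 bool, what is visible of it) and "rect" ([centre column, centre row, width, height] in pixels, round what is visible of it).
- tip_of(picture, target): "centre" ([column, row] in pixels: a listed point, or the origin of a listed thing).
The state is a dict: "time": time; "joint_positions": joint angles; "dq": joint speeds; "tau": joint torques, N m; "tool_pos": TCP position; "tcp_rot": TCP orientation; "contact_force": force on the tool from outside, world axes, zero at the start; "moment": the same for the moment, N m; "grip_width": finger opening in mm; "finger_force": force on a finger pad.
Only numpy, scipy, OpenCV 4.12 (cv2) and the standard library are available. Lean on these libraries where they do the work, as an engineer would, in place of code of your own. Each camera call takes 0.05 s, during which the arm holds its last target. There are 200 camera calls.

## Working session

There is one attempt and no reset: what is moved stays moved. The work goes in short steps, Python scripts to look and compute and a shell command to move; the robot and the scene stay as the last step left them, time stands still between calls to the robot, and variables do not carry over. Pictures are saved under pics/ and viewed, at most 11 in all, crops included, and the job is handed in when it is done.

```bash
mkdir -p pics; cat > h.py <<'E'
from plant import *
import numpy as np, cv2, json
def save(p,n): cv2.imwrite('pics/'+n+'.png',p['color'][:,:,::-1])
def ray(p,uv):
    K=np.array(p['intrinsics'],float);d=np.array(p['distortion'],float);T=np.array(p['pose'],float)
    q=cv2.undistortPoints(np.array([[uv]],float),K,d)[0,0]
    v=T[:3,:3]@np.array([q[0],q[1],1]);return T[:3,3],v/np.linalg.norm(v)
def atz(p,uv,z):
    o,v=ray(p,uv);return o+v*(z-o[2])/v[2]
def tri(rs):
    A=0;b=0
    for o,v in rs:
        P=np.eye(3)-np.outer(v,v);A=A+P;b=b+P@o
    x=np.linalg.solve(A,b);return x,[float(np.linalg.norm((np.eye(3)-np.outer(v,v))@(x-o))) for o,v in rs]
def proj(p,X):
    T=np.linalg.inv(np.array(p['pose'],float));r=cv2.Rodrigues(T[:3,:3])[0]
    return cv2.projectPoints(np.array(X,float).reshape(-1,1,3),r,T[:3,3],np.array(p['intrinsics'],float),np.array(p['distortion'],float))[0][:,0]
E
python3 - <<'E'
from h import *
np.set_printoptions(precision=1,suppress=True)
Z=dict(fin=95,carrier=45,spare=45,rail=0,plate=0,pad=52,dial_grip=72,pointer=84,index_mark=70)
for c in ['top','side']:
    p=capture(c);save(p,c+'0');print(c,np.array(p['pose'])[:3,3])
    for n in Z:
        for r in tip_of(p,n)[:4]: print(n,np.array(r['centre']),round(r['conf'],2),atz(p,r['centre'],Z[n]))
o=get_obs();print(o['tool_pos'],o['tcp_rot'],o['grip_width'],o['time'])
E
```

```text
top [ 393.8    3.1 1375.9]
fin [154.  281.9] 0.78 [289.2 317.6  95. ]
fin [228.6 189.2] 0.61 [529.  120.6  95. ]
fin [183.9 131.8] 0.6 [683.3 239.3  95. ]
carrier [157.4 281.3] 0.98 [286.7 320.5  45. ]
carrier [184.  135.9] 0.96 [683.1 248.1  45. ]
carrier [237.7 185.2] 0.94 [544.9 100.5  45. ]
spare [179.4 202.9] 0.9 [498.5 259.4  45. ]
rail [209.8 199.6] 0.63 [510.4 182.2   0. ]
plate [347.8 193.7] 0.95 [ 523.  -205.6    0. ]
pad [331.6 194.8] 0.81 [ 515.5 -153.5   52. ]
dial_grip [387.8 187.7] 0.56 [ 531.5 -303.9   72. ]
pointer [375.1 186.1] 0.72 [ 534.8 -266.7   84. ]
index_mark [388.5 178.4] 0.56 [ 557. -307.   70.]
side [ 223.8 -815.9  944.2]
fin [288.2 167.3] 0.92 [530.5 108.5  95. ]
fin [329.6 141.4] 0.89 [669.9 172.7  95. ]
fin [176.  149.8] 0.61 [269.7 272.1  95. ]
carrier [289.9 182.6] 0.97 [533.4 103.6  45. ]
carrier [180.4 165.1] 0.92 [272.6 266.5  45. ]
carrier [328.9 152.4] 0.68 [676.  185.8  45. ]
spare [262.7 148.2] 0.89 [506.3 263.9  45. ]
plate [329.9 289.4] 0.73 [ 520.9 -214.9    0. ]
pad [319.3 252.1] 0.57 [ 519.9 -145.5   52. ]
dial_grip [356.4 307.3] 0.62 [ 532.6 -317.8   72. ]
pointer [353.4 298.5] 0.71 [ 531.1 -303.7   84. ]
pointer [287.9 181.7] 0.38 [516.3  68.5  84. ]
index_mark [362.2 304.7] 0.69 [ 547.  -314.6   70. ]
index_mark [330.  287.9] 0.66 [ 500.5 -256.    70. ]
[168.  497.4 404.7] [3.1 0.  2.8] 92.12421375938791 1.0
```

```bash
python3 - <<'E'
import cv2,numpy as np
a=cv2.imread('pics/top0.png')[110:300,130:420];b=cv2.imread('pics/side0.png')[120:340,150:420]
cv2.imwrite('pics/a.png',np.vstack([cv2.resize(a[:105],(800,290),interpolation=2),cv2.resize(b[:,:],(380,310),interpolation=2).repeat(1,1) if 0 else np.hstack([cv2.resize(b,(380,310),interpolation=2),np.zeros((310,420,3),np.uint8)])]))
cv2.imwrite('pics/b.png',cv2.resize(b,(736,600),interpolation=2))
E
```

```text
(no output)
```

View pics/a.png

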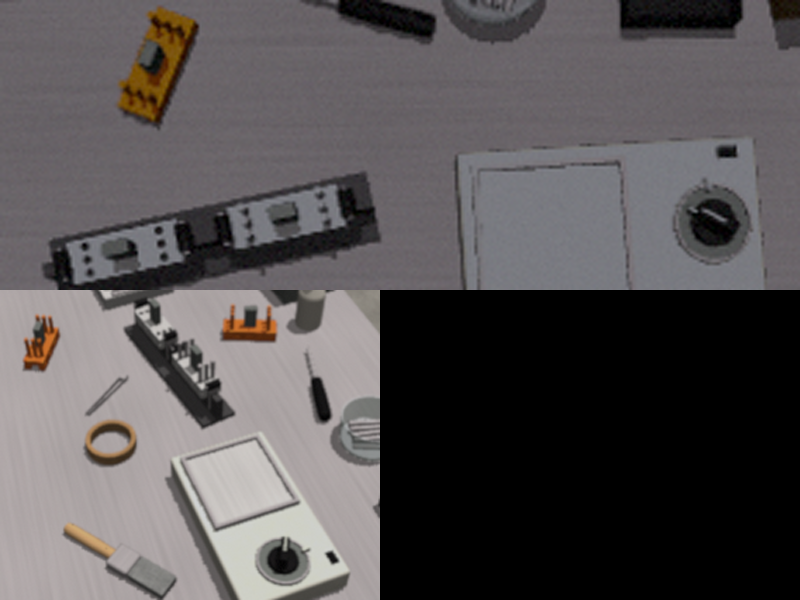

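View pics/b.png

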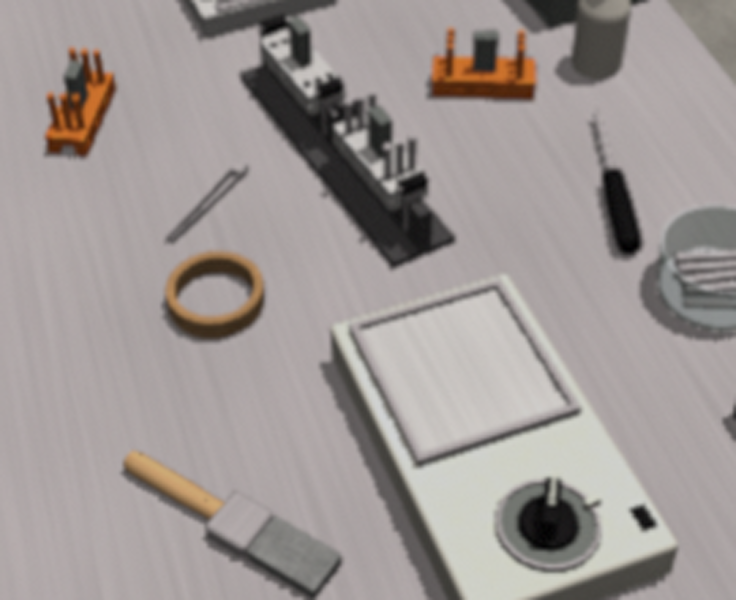

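The loaded carrier is the one nearer the plate: (pins, top pixel ~(230,188)); the empty one is at top pixel ~(180,202). The orange ones are decoys. The dial sits at top ~(388,189), with its pointer up-left and the tab upward, so the turn between them is clockwise.

```bash
cat >> h.py <<'E'
from scipy.spatial.transform import Rotation as Ro
def Rt(): return Ro.from_euler('xyz',get_obs()['tcp_rot']).as_matrix()
def shift(tgt,ydir=None):
    "tool-frame shift (m) to TCP target, spin to put tool y along world angle ydir(deg, mod 180)"
    o=get_obs();R=Rt();s=R.T@(np.array(tgt)-o['tool_pos'])/1e3
    a=None
    if ydir is not None:
        cur=np.degrees(np.arctan2(R[1,1],R[0,1]));d=(cur-ydir+90)%180-90;a=np.radians(d)
    return s.round(4),a,o['time'],np.array(o['joint_positions']).round(2)
E
python3 - <<'E'
from h import *
np.set_printoptions(precision=1,suppress=True)
t=capture('top');s=capture('side')
print(tri([ray(t,[228.6,189.2]),ray(s,[288.2,167.3])]))
print(tri([ray(t,[331.6,194.8]),ray(s,[319.3,252.1])]))
m={}
for n in ['carrier','spare']:
  for r in trace(t,n)[:4]:
    px=np.argwhere(r['pixels'])[:,::-1].astype(float)
    q=np.array([atz(t,u,69)[:2] for u in px]);c=q.mean(0);w,v=np.linalg.eigh(np.cov(q.T));print(n,r['conf'],c,np.degrees(np.arctan2(v[1,1],v[0,1])))
r=trace(t,'plate')[0];px=np.argwhere(r['pixels'])[:,::-1].astype(np.float32)
q=np.array([atz(t,u,48)[:2] for u in px],np.float32);print(cv2.minAreaRect(q))
print(shift([530,108,400],10.7),Rt())
E
```

```text
(array([532.4, 121.1,  83.7]), [2.2197201395489152, 2.2197201395487505])
(array([ 515.6, -152.6,   61.8]), [1.0254445380971888, 1.0254445380971184])
carrier 0.87 [281.1 314.5] 66.09015355293177
carrier 0.78 [687.1 235.7] 158.66928833679344
carrier 0.7 [533.4 111.4] 102.15509123049839
spare 0.57 [501.3 267.2] 100.97506199824564
((522.3082275390625, -207.95095825195312), (174.24241638183594, 302.40277099609375), 3.080609083175659)
(array([-0.5, -0.3,  0. ]), np.float64(1.0582288831269286), 1.25, array([ 1.1,  0.3,  1.5,  0. ,  1.3, -0.1])) [[-0.9  0.3  0. ]
 [ 0.3  0.9  0. ]
 [ 0.   0.  -1. ]]
```

```bash
python3 -m inch '[[-0.467,-0.253,0.005,1.058,1],[-0.467,-0.253,0.005,1.058,1],[-0.467,-0.253,0.005,1.058,1],[-0.467,-0.253,0.005,1.058,1],[-0.467,-0.253,0.005,1.058,1],[-0.467,-0.253,0.005,1.058,1],[-0.467,-0.253,0.005,1.058,1],[-0.467,-0.253,0.005,1.058,1]]'
python3 -c "
from h import *
print(shift([530,108,400],10.9))"
```

```text
time: 1.92
tool_pos: [395.8, 251.4, 401.8]
tcp_rot: [3.141, -0.0, 1.81]
contact_force: [1.0, 0.9, 0.5]
grip_width: 91.6
finger_force: 0.0
(array([-0.1711,  0.0964,  0.0019]), np.float64(0.04863063166898001), 1.9167, array([0.4 , 0.24, 1.67, 0.  , 1.22, 0.16]))
```

```bash
python3 -m inch '[[-0.171,0.096,0.002,0.049,1],[-0.171,0.096,0.002,0.049,1],[-0.171,0.096,0.002,0.049,1],[-0.171,0.096,0.002,0.049,1],[-0.171,0.096,0.002,0.049,1],[-0.171,0.096,0.002,0.049,1],[-0.171,0.096,0.002,0.049,1]]'
python3 - <<'E'
from h import *
p=capture('wrist');save(p,'w1');print(np.array(p['pose']).round(2))
for n,z in dict(fin=95,carrier=45,spare=45,rail=0).items():
    for r in tip_of(p,n)[:2]: print(n,np.round(r['centre'],1),round(r['conf'],2),atz(p,r['centre'],z).round(1))
E
```

```text
time: 2.5
tool_pos: [530.2, 109.3, 399.0]
tcp_rot: [-3.141, -0.0, 1.764]
contact_force: [-0.2, 0.5, -1.2]
grip_width: 91.5
finger_force: 0.0
[[ 9.8000e-01  1.8000e-01  6.0000e-02  5.1397e+02]
 [ 1.9000e-01 -9.3000e-01 -3.0000e-01  1.9352e+02]
 [-0.0000e+00  3.1000e-01 -9.5000e-01  3.7841e+02]
 [ 0.0000e+00  0.0000e+00  0.0000e+00  1.0000e+00]]
fin [289.3 203.1] 0.95 [534.4 107.7  95. ]
fin [470.9  88.8] 0.68 [668.1 239.1  95. ]
carrier [449.2  90.3] 0.85 [673.6 240.9  45. ]
carrier [289.8 183.4] 0.81 [534.1 114.7  45. ]
spare [239.7 368.7] 0.28 [ 517.8 -151.7   45. ]
rail [288.3 111.2] 0.68 [518.4 187.6   0. ]
rail [288.7  27.4] 0.38 [501.8 273.9   0. ]
```

View pics/w1.png

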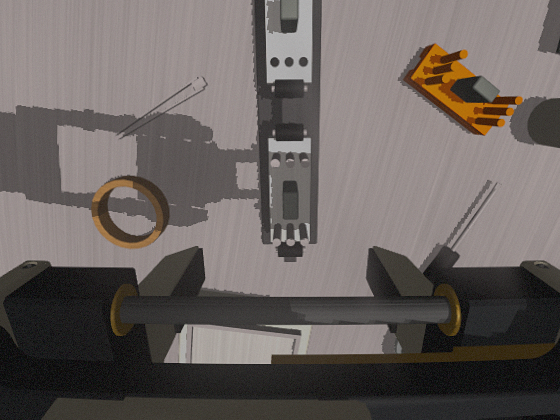

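Wrist picture: the loaded carrier is at column 290, with pin rows at about 160 and 233 and the fin at (290,200). The rail is vertical in the image, so yaw is aligned. The empty carrier is at the top, around (290,30).

```bash
python3 - <<'E'
from h import *
p=capture('wrist')
c=cv2.resize(p['color'][130:265,235:345,::-1],(488,600),interpolation=cv2.INTER_CUBIC);cv2.imwrite('pics/w1c.png',c)
for y in (108,112,116,120):
  C=np.array([534,y,45.]);a=np.radians(10.9);X=np.array([np.cos(a),np.sin(a),0]);Y=np.array([-np.sin(a),np.cos(a),0]);C=C-0*X
  print(y,proj(p,[C+37*Y+[0,0,64],C-37*Y+[0,0,64],C+55*Y+[0,0,24],C+[0,0,70],C-13*Y+[0,0,70]]).round(0).tolist())
E
```

```text
108 [[290.0, 169.0], [289.0, 247.0], [290.0, 143.0], [290.0, 212.0], [290.0, 226.0]]
112 [[291.0, 165.0], [290.0, 243.0], [291.0, 139.0], [291.0, 208.0], [291.0, 222.0]]
116 [[292.0, 160.0], [291.0, 239.0], [292.0, 135.0], [292.0, 203.0], [292.0, 217.0]]
120 [[293.0, 156.0], [292.0, 236.0], [292.0, 131.0], [293.0, 199.0], [292.0, 213.0]]
```

View pics/w1c.png

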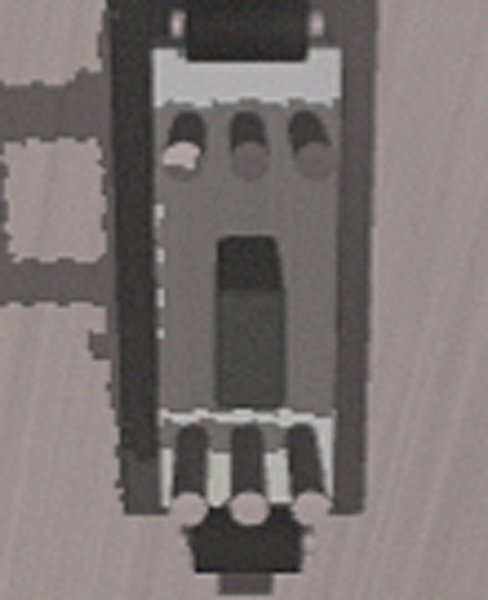

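The crop confirms the fin's top face centre at about (291,208), the far pins at row 166 and the near pins at row 244. That gives a carrier position of about (534.3, 111.5).

```bash
python3 -c "
from h import *
print(shift([534.3,111.5,254],10.6))"
```

```text
(array([-0.0012,  0.0053,  0.1459]), np.float64(0.012788112530122167), 2.8, array([ 0.07,  0.37,  1.49,  0.  ,  1.28, -0.13]))
```

```bash
python3 -m inch '[[-0.001,0.005,0.03,0.01,1],[-0.001,0.005,0.065,0.01,1],[-0.001,0.005,0.1,0.01,1],[-0.001,0.005,0.125,0.01,1],[-0.001,0.005,0.14,0.01,1],[-0.001,0.005,0.146,0.01,1],[-0.001,0.005,0.146,0.01,0.6],[-0.001,0.005,0.146,0.01,0.3]]'
python3 -m inch '[[0,0,0,0,0.05],[0,0,0,0,0],[0,0,0,0,0],[0,0,0,0,0],[0,0,0,0,0],[0,0,0,0,0],[0,0,0,0,0],[0,0,0,0,0]]'
python3 -c "
from h import *
print(get_obs()['tool_pos'],get_obs()['grip_width'],get_obs()['finger_force'],get_obs()['moment'])"
```

```text
time: 3.47
tool_pos: [534.8, 111.0, 254.4]
tcp_rot: [3.14, 0.0, 1.758]
contact_force: [1.1, 0.1, 0.4]
grip_width: 82.9
finger_force: 0.0
time: 4.13
tool_pos: [534.6, 110.5, 253.6]
tcp_rot: [3.142, -0.0, 1.757]
contact_force: [0.1, 0.1, 0.2]
grip_width: 29.7
finger_force: 0.0
[534.5734699  110.5340315  253.60079206] 29.747284362345187 0.0 [-0.07254871  0.02260268 -0.06106685]
```

```bash
python3 -m inch '[[0,0,0,0,0],[0,0,0,0,0],[0,0,0,0,0],[0,0,0,0,0],[0,0,0,0,0],[0,0,0,0,0]]'
python3 -c "
from h import *
print(get_obs()['tool_pos'],get_obs()['grip_width'],get_obs()['finger_force'],get_obs()['moment'])"
```

```text
time: 4.63
tool_pos: [534.6, 110.6, 253.5]
tcp_rot: [-3.142, -0.0, 1.757]
contact_force: [-1.1, -0.5, -0.0]
grip_width: 14.4
finger_force: 30.0
[534.552038   110.55197233 253.53692127] 14.366994368056082 29.950412213802338 [-0.2052127   0.04474034  0.04622157]
```

```bash
python3 -m inch '[[0,0,-0.003,0,0],[0,0,-0.006,0,0],[0,0,-0.01,0,0],[0,0,-0.014,0,0],[0,0,-0.018,0,0],[0,0,-0.022,0,0],[0,0,-0.026,0,0],[0,0,-0.03,0,0]]'
python3 -c "
from h import *
print(get_obs()['grip_width'],get_obs()['finger_force'],get_obs()['moment'])"
```

```text
time: 5.3
tool_pos: [534.6, 110.6, 284.3]
tcp_rot: [3.141, -0.0, 1.757]
contact_force: [0.1, -0.1, -6.0]
grip_width: 13.8
finger_force: 30.0
13.847704028821822 29.977904856204987 [-0.12978417  0.06163503 -0.13765586]
```

```bash
python3 -m inch '[[0,0,-0.005,0,0],[0,0,-0.01,0,0],[0,0,-0.016,0,0],[0,0,-0.024,0,0],[0,0,-0.034,0,0],[0,0,-0.046,0,0],[0,0,-0.058,0,0],[0,0,-0.06,0,0]]'
python3 - <<'E'
from h import *
o=get_obs();print(o['moment'],o['finger_force'])
p=capture('wrist');s=capture('side')
c=np.hstack([cv2.resize(p['color'][100:300,200:380],(432,480)),cv2.resize(s['color'][110:230,230:320],(360,480),interpolation=2)])
cv2.imwrite('pics/l1.png',c[:,:,::-1])
E
```

```text
time: 5.97
tool_pos: [535.1, 110.6, 346.5]
tcp_rot: [3.137, 0.0, 1.757]
contact_force: [0.1, 0.3, -4.7]
grip_width: 14.0
finger_force: 30.0
[-0.03843537  0.00408407 -0.05132015] 29.960529506206512
```

View pics/l1.png

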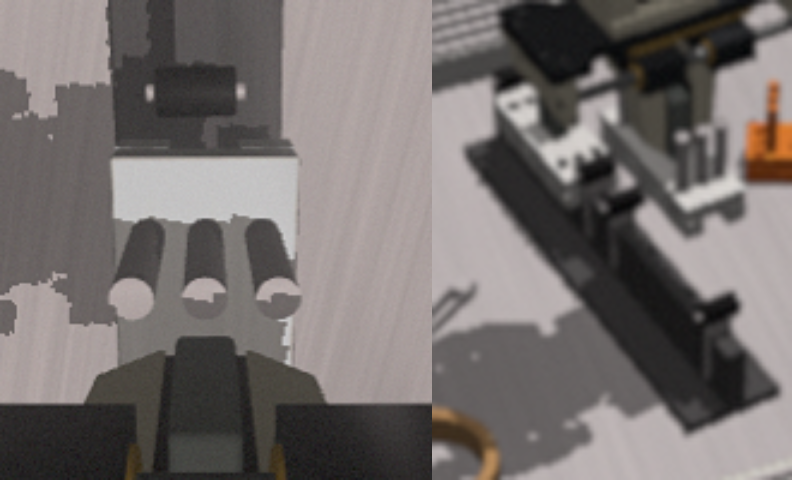

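The carrier is up, level and clear of the rail, and the empty one is still clipped. Next I check for slip in the grip and work out the move to the pad.

```bash
python3 - <<'E'
from h import *
p=capture('wrist');o=get_obs();R=Rt()
for sl in (-10,-5,0,5,10):
  C=o['tool_pos']+np.array([0,0,-209.+sl]);Y=-R[:,0] if R[1,0]<0 else R[:,0];X=R[:,1]
  print(sl,proj(p,[C+37*Y+13*k*X+[0,0,64] for k in(-1,0,1)]).round(1).tolist())
t=capture('top')
print('meas',[(200+u/2.4,100+297/2.4) for u in(132,205,278)])
r=trace(t,'pad')
for q in r[:2]:
  px=np.argwhere(q['pixels'])[:,::-1];print(q['conf'],cv2.minAreaRect(np.array([atz(t,u,54)[:2] for u in px.astype(float)],np.float32)))
print(shift([519,-148,346],3.1))
E
```

```text
-10 [[255.0, 217.0], [283.5, 216.9], [312.0, 216.9]]
-5 [[254.0, 220.8], [283.4, 220.8], [312.9, 220.7]]
0 [[252.9, 224.9], [283.4, 224.9], [313.9, 224.8]]
5 [[251.7, 229.3], [283.4, 229.3], [315.0, 229.3]]
10 [[250.5, 234.1], [283.3, 234.1], [316.2, 234.0]]
meas [(255.0, 223.75), (285.4166666666667, 223.75), (315.83333333333337, 223.75)]
0.87 ((521.6312866210938, -207.0948028564453), (173.33200073242188, 301.1565246582031), 2.977639675140381)
(array([-0.2512, -0.0629, -0.0031]), np.float64(0.13193174868938237), 6.2167, array([ 0.06,  0.44,  1.56,  0.  ,  1.15, -0.12]))
```

```bash
python3 -m inch '[[-0.02,-0.005,-0.003,0.13,0],[-0.055,-0.014,-0.003,0.13,0],[-0.09,-0.023,-0.003,0.13,0],[-0.125,-0.032,-0.003,0.13,0],[-0.16,-0.04,-0.003,0.13,0],[-0.195,-0.049,-0.003,0.13,0],[-0.23,-0.058,-0.003,0.13,0],[-0.251,-0.063,-0.003,0.13,0]]'
python3 -m inch '[[0,0,0,0,0],[0,0,0,0,0]]'
python3 - <<'E'
from h import *
p=capture('wrist');save(p,'w2')
for n,z in dict(pad=52,plate=0).items():
    for r in tip_of(p,n)[:2]: print(n,np.round(r['centre'],1),round(r['conf'],2),atz(p,r['centre'],z).round(1))
a=np.radians(3);X=np.array([np.cos(a),np.sin(a),0]);Y=np.array([-X[1],X[0],0]);P=np.array([518.5,-147.2,52])
q=[P+s*65*X+t*70*Y for s in(-1,1) for t in (1,-1)];print(proj(p,q).round(0).tolist())
q=[P+s*71*X+t*76*Y+[0,0,6] for s in(-1,1) for t in (1,-1)];print(proj(p,q).round(0).tolist(), get_obs()['tool_pos'])
E
```

```text
time: 6.88
tool_pos: [518.5, -151.0, 345.9]
tcp_rot: [-3.14, 0.001, 1.625]
contact_force: [0.5, -0.2, -4.8]
grip_width: 14.0
finger_force: 30.0
time: 7.05
tool_pos: [518.8, -148.9, 345.7]
tcp_rot: [-3.14, -0.001, 1.624]
contact_force: [-0.2, 0.6, -4.3]
grip_width: 13.7
finger_force: 30.0
[[208.0, 123.0], [219.0, 271.0], [362.0, 123.0], [352.0, 271.0]]
[[199.0, 116.0], [212.0, 279.0], [372.0, 116.0], [359.0, 279.0]] [ 519.04313631 -146.79606418  346.13369058]
```

View pics/w2.png

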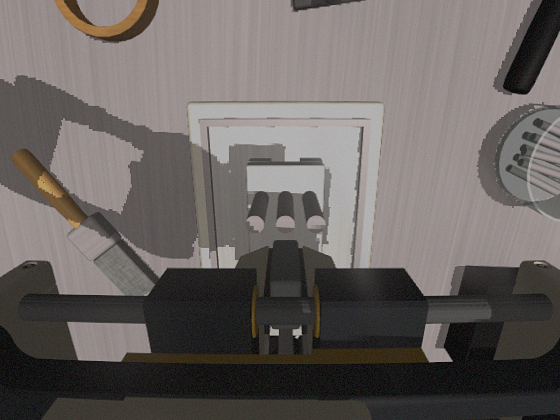

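The rim's inner edge is at row 126 at the far end and columns 208–361 at the sides, which matches the predicted pad pose within about 3 mm. Lowering now.

```bash
python3 -m inch '[[-0.001,0,0.012,0,0],[-0.001,0,0.027,0,0],[-0.001,0,0.042,0,0],[-0.001,0,0.056,0,0],[-0.001,0,0.066,0,0],[-0.001,0,0.073,0,0],[-0.001,0,0.077,0,0],[-0.001,0,0.079,0,0]]'
python3 -m inch '[[0,0,0.001,0,0],[0,0,0.002,0,0],[0,0,0.003,0,0]]'
```

```text
time: 7.87
tool_pos: [519.3, -148.4, 267.3]
tcp_rot: [-3.141, -0.0, 1.628]
contact_force: [0.4, -0.7, -4.8]
grip_width: 13.6
finger_force: 30.0
time: 8.12
tool_pos: [519.3, -148.9, 265.1]
tcp_rot: [3.14, 0.0, 1.627]
contact_force: [0.9, 0.1, -4.2]
grip_width: 14.1
finger_force: 30.0
```

```bash
python3 -m inch '[[0,0,0.001,0,0],[0,0,0.002,0,0],[0,0,0.002,0,0]]' | grep -E "tool|contact";python3 -m inch '[[0,0,0.001,0,0],[0,0,0.001,0,0]]' | grep -E "tool|contact"
```

```text
tool_pos: [519.1, -148.8, 262.6]
contact_force: [0.6, -1.2, -3.7]
tool_pos: [519.1, -148.8, 261.5]
contact_force: [-0.1, 0.4, -4.3]
```

```bash
python3 -m inch '[[0,0,0.001,0,0],[0,0,0.001,0,0]]' | grep -E "tool|contact"
```

```text
tool_pos: [519.2, -148.8, 260.6]
contact_force: [-0.8, -0.5, -4.7]
```

```bash
python3 -m inch '[[0,0,0.001,0,0],[0,0,0.001,0,0]]' | grep -E "tool|contact"
```

```text
tool_pos: [519.1, -148.7, 260.5]
contact_force: [-1.6, 1.0, 3.6]
```

```bash
python3 -m inch '[[0,0,0.001,0,0],[0,0,0.001,0,0]]' | grep -E "tool|contact"
```

```text
tool_pos: [519.1, -148.7, 260.5]
contact_force: [-6.0, 2.8, 12.8]
```

Contact at 260.5, as predicted. I ease off, open and rise.

```bash
python3 -m inch '[[0,0,-0.001,0,0],[0,0,-0.0015,0,0.1],[0,0,-0.0015,0,0.25],[0,0,-0.0015,0,0.45],[0,0,-0.0015,0,0.6],[0,0,-0.0015,0,0.6],[0,0,-0.0015,0,0.6],[0,0,-0.0015,0,0.6]]'
python3 -c "
from h import *
p=capture('wrist');save(p,'w3')"
```

```text
time: 9.7
tool_pos: [519.2, -148.8, 260.0]
tcp_rot: [3.141, -0.0, 1.627]
contact_force: [-0.0, 0.8, -0.7]
grip_width: 49.0
finger_force: 0.0
```

```bash
python3 -m inch '[[0,0,-0.02,0,0.6],[0,0,-0.055,0,0.6],[0,0,-0.09,0,0.6],[0,0,-0.125,0,0.6],[-0.03,0.003,-0.14,0,0.6],[-0.07,0.005,-0.14,0,0.6],[-0.11,0.007,-0.14,0,0.6],[-0.15,0.008,-0.14,0,0.6]]'
python3 -m inch '[[-0.01,0,0,0,0.6],[-0.01,0,0,0,0.6]]'
python3 - <<'E'
from h import *
t=capture('top');p=capture('wrist');save(p,'w4')
for n,z in dict(dial_grip=72,pointer=84,index_mark=70,carrier=52).items():
  for c,q in (('w',p),('t',t)):
    for r in tip_of(q,n)[:2]: print(c,n,np.round(r['centre'],1),round(r['conf'],2),atz(q,r['centre'],z).round(1))
s=capture('side')
c=np.hstack([p['color'][100:320,130:450],cv2.resize(s['color'][200:330,270:390],(352,381))[:220]*0+0 if 0 else cv2.resize(s['color'][200:330,270:390],(203,220),interpolation=2)])
cv2.imwrite('pics/d1.png',cv2.resize(c,(795,334),interpolation=2)[:,:,::-1])
E
```

```text
time: 10.42
tool_pos: [535.6, -299.4, 400.8]
tcp_rot: [3.14, 0.001, 1.628]
contact_force: [1.0, -0.5, -0.0]
grip_width: 55.1
finger_force: 0.0
time: 10.58
tool_pos: [535.6, -311.0, 399.1]
tcp_rot: [-3.141, -0.0, 1.623]
contact_force: [0.2, 0.6, -0.2]
grip_width: 55.3
finger_force: 0.0
w dial_grip [279.1 194.5] 0.6 [ 529.5 -309.5   72. ]
t dial_grip [390.6 191.4] 0.62 [ 521.5 -311.3   72. ]
w pointer [290.2 164.9] 0.89 [ 538.6 -276.7   84. ]
t pointer [378.7 186.7] 0.49 [ 533.1 -276.4   84. ]
w index_mark [304.9 189.7] 0.7 [ 555.3 -303.7   70. ]
t index_mark [388.6 180.7] 0.57 [ 550.7 -307.1   70. ]
w carrier [278.6  21.4] 0.61 [ 520.9 -148.2   52. ]
t carrier [157.7 282.5] 0.87 [284. 318.  52.]
t carrier [187.8 132.5] 0.77 [690.9 236.4  52. ]
```

View pics/d1.png

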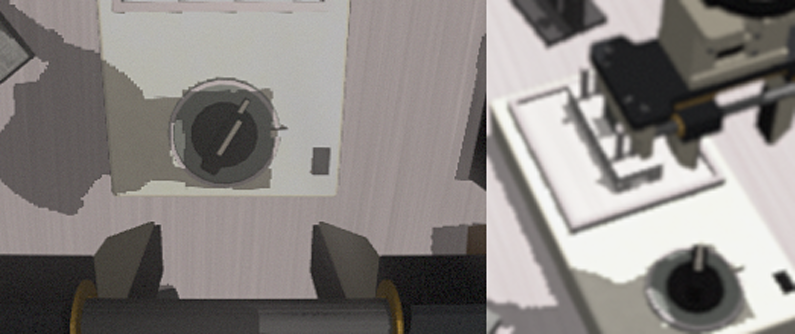

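The carrier stands inside the rim. In the wrist picture the dial is at about (277,187), the pointer aims up-right (tip ~(294,164)) and the tab is at about (309,184). Measuring more finely.

```bash
python3 - <<'E'
from h import *
p=capture('wrist')
for nm,uv in dict(lineA=(273.4,202),lineB=(293.8,164.5)).items(): print(nm,atz(p,uv,84).round(1))
print('tab in/out',atz(p,(309,184.3),68).round(1),atz(p,(318.8,184.3),68).round(1),'disc c z58',atz(p,(277.4,186.8),55).round(1))
for a in (0,60,68,74,80):
  C=np.array([528,-309.3,0]);d=np.array([np.cos(np.radians(a)),np.sin(np.radians(a)),0])
  print(a,proj(p,[C+30*d+[0,0,84],C-20*d+[0,0,84],C+30*d+[0,0,68],C+[0,0,58]]).round(1).tolist())
c=cv2.resize(p['color'][140:235,230:330],(630,600),interpolation=cv2.INTER_CUBIC);cv2.imwrite('pics/d2.png',c[:,:,::-1])
E
```

```text
lineA [ 525.1 -313.3   84. ]
lineB [ 542.7 -275.1   84. ]
tab in/out [ 560.  -297.4   68. ] [ 570.  -296.8   68. ] disc c z58 [ 527.9 -305.2   55. ]
0 [[307.2, 199.9], [256.1, 197.2], [306.1, 195.4], [277.2, 191.3]]
60 [[293.6, 173.0], [265.7, 214.4], [293.2, 169.7], [277.2, 191.3]]
68 [[289.8, 170.9], [268.2, 215.7], [289.5, 167.7], [277.2, 191.3]]
74 [[286.7, 169.7], [270.1, 216.5], [286.6, 166.5], [277.2, 191.3]]
80 [[283.5, 168.8], [272.1, 217.0], [283.6, 165.7], [277.2, 191.3]]
```

View pics/d2.png

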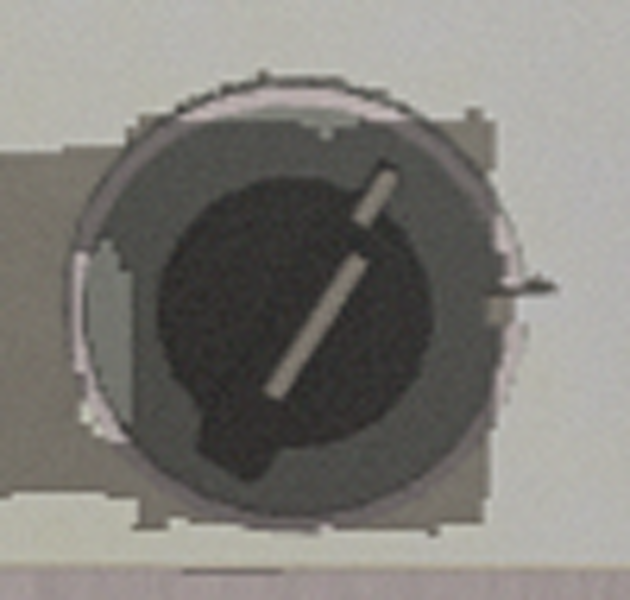

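```bash
python3 - <<'E'
from h import *
p=capture('wrist');s=capture('side')
px=lambda x,y:(230+x/6.3,140+y/6.3)
for z in (54,56,58): print('disc c',z,atz(p,px(295,312),z).round(1))
C=atz(p,px(295,312),57)
a=atz(p,px(275,392),84);b=atz(p,px(360,253),84);print('bar line',a,b,np.degrees(np.arctan2(b[1]-a[1],b[0]-a[0])))
for z in (50,56,62,68,76,84):
  t=atz(p,px(486,308),z)-C;n=atz(p,px(392,165),z)-C
  print(z,'tab',np.hypot(*t[:2]),np.degrees(np.arctan2(t[1],t[0])),'nose',np.hypot(*n[:2]),np.degrees(np.arctan2(n[1],n[0])))
for n in ('index_mark','dial_grip','pointer'):
  w=tip_of(p,n);q=tip_of(s,n)
  for r in q[:2]:
    if w: print(n,r['conf'],np.round(r['centre'],1),np.round(w[0]['centre'],1),tri([ray(p,w[0]['centre']),ray(s,r['centre'])]))
E
```

```text
disc c 54 [ 527.4 -308.6   54. ]
disc c 56 [ 527.4 -308.    56. ]
disc c 58 [ 527.5 -307.5   58. ]
bar line [ 525.288393  -313.6367174   84.       ] [ 537.22936051 -290.77591163   84.        ] 62.4204211576203
50 tab 32.57192916391374 1.1888596115585357 nose 28.66954784758358 58.620656417102104
56 tab 32.12120394162607 3.9718792092800066 nose 29.52770546463701 60.07912292536743
62 tab 31.748309113749993 6.827155442807328 nose 30.4039088024011 61.45437618707739
68 tab 31.45601271978181 9.742863011934892 nose 31.296642234591143 62.75188422429982
76 tab 31.195485609819848 13.700806117530398 nose 32.51030977004722 64.36988121676424
84 tab 31.085900035753127 17.7059494486396 nose 33.748026832114725 65.87032243574656
index_mark 0.52 [364.1 304.6] [305.8 188.5] (array([ 557.75983639, -305.8486234 ,   52.68762238]), [0.5895027824617358, 0.5895027824616184])
dial_grip 0.85 [353.5 306.7] [276.2 198.1] (array([ 527.81629943, -313.52298523,   70.26887622]), [0.44217512939243203, 0.4421751293923754])
pointer 0.68 [352.8 298. ] [294.5 165.7] (array([ 543.70799092, -282.23016238,   49.87059109]), [1.13102544469586, 1.131025444696128])
```

```bash
python3 -c "
from h import *
print(*[str(x) for x in shift([527.6,-308.3,239],-27.6)], get_obs()['tool_pos'])"
```

```text
[ 0.0003 -0.0084  0.161 ] 0.5376079227873509 11.5833 [-0.65  0.52  1.26  0.    1.37 -0.7 ] [ 536.05280027 -308.12087211  399.99837164]
```

```bash
python3 -m inch '[[0,-0.008,0.02,0.538,0.35],[0,-0.008,0.04,0.538,0.35],[0,-0.008,0.06,0.538,0.35],[0,-0.008,0.08,0.538,0.35],[0,-0.008,0.1,0.538,0.35],[0,-0.008,0.12,0.538,0.35],[0,-0.008,0.13,0.538,0.35],[0,-0.008,0.13,0.538,0.35]]'
python3 -c "
from h import *
p=capture('wrist');save(p,'w5');print(*[str(x) for x in shift([527.6,-308.3,239],-27.6)], get_obs()['tool_pos'])
C=np.array([527.5,-308,0]);d=np.array([np.cos(np.radians(62.4)),np.sin(np.radians(62.4)),0])
print(proj(p,[C+20*d+[0,0,84],C-20*d+[0,0,84],C+[0,0,84]]).tolist())
cv2.imwrite('pics/d3.png',cv2.resize(p['color'][100:350,150:410,::-1],(624,600)))"
```

```text
time: 12.25
tool_pos: [527.5, -308.2, 267.6]
tcp_rot: [-3.137, -0.001, 1.089]
contact_force: [-0.8, 0.1, -0.0]
grip_width: 31.7
finger_force: 0.0
[-0.     -0.0004  0.0303] -0.00014769615794014802 12.3 [-0.65  0.63  1.45  0.    1.07 -0.17] [ 527.96786563 -308.48955727  269.3028442 ]
[[287.48295613523806, 228.79931655435718], [287.37779867027854, 290.9638708184209], [287.42964112462084, 261.0236857792943]]
```

View pics/d3.png

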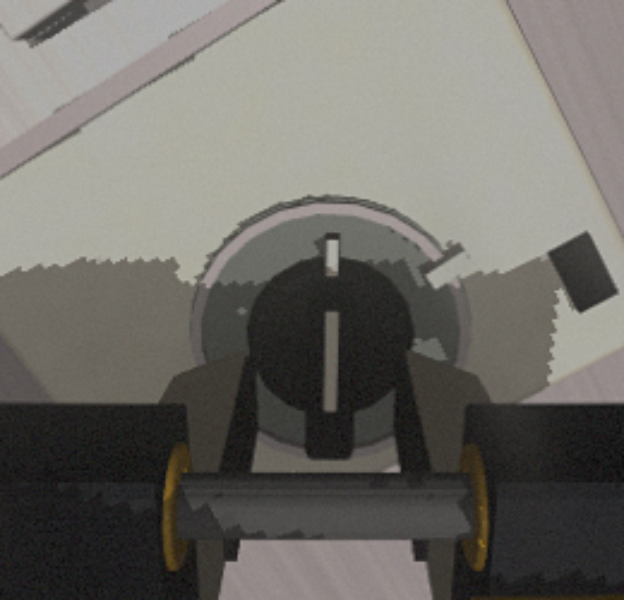

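```bash
python3 -m inch '[[0,0,0.01,0,0.35],[0,0,0.02,0,0.35],[0,0,0.027,0,0.35],[0,0,0.03,0,0.35],[0,0,0.03,0,0.2],[0,0,0.03,0,0],[0,0,0.03,0,0],[0,0,0.03,0,0]]'
python3 -m inch '[[0,0,0,0,0],[0,0,0,0,0],[0,0,0,0,0]]'
cat > t.py <<'E'
from h import *
# saved pose at w5: rebuild camera pose from hand-eye of the current picture
p=capture('wrist');o=get_obs();T=np.eye(4);T[:3,:3]=Rt();T[:3,3]=o['tool_pos']
H=np.linalg.inv(T)@np.array(p['pose'])
T2=np.eye(4);T2[:3,:3]=Ro.from_euler('xyz',[np.pi,0,1.089]).as_matrix();T2[:3,3]=[527.8,-308.4,269]
q=dict(p);q['pose']=T2@H
C=atz(q,(287.5,239.6),57);print('C',C.round(1))
for z in(50,54,58,62):
  t=atz(q,(150+430/2.4,100+279/2.4),z);d=t-C;d2=t-[527.5,-308.2,z];print(z,t.round(1),np.hypot(*d[:2]).round(1),np.degrees(np.arctan2(d[1],d[0])).round(1),np.degrees(np.arctan2(d2[1],d2[0])).round(1))
print(o['grip_width'],o['finger_force'],o['moment'])
E
python3 t.py
```

```text
time: 12.97
tool_pos: [527.9, -308.4, 240.5]
tcp_rot: [-3.141, 0.0, 1.089]
contact_force: [0.5, -0.5, 1.7]
grip_width: 11.7
finger_force: 30.0
time: 13.22
tool_pos: [527.9, -308.4, 240.5]
tcp_rot: [-3.141, 0.0, 1.089]
contact_force: [-3.9, 0.8, 5.3]
grip_width: 11.6
finger_force: 30.0
C [ 529.1 -308.1   57. ]
50 [ 560.2 -308.8   50. ] 31.2 -1.2 -1.0
54 [ 560.4 -307.2   54. ] 31.3 1.6 1.7
58 [ 560.5 -305.7   58. ] 31.5 4.4 4.4
62 [ 560.6 -304.1   62. ] 31.8 7.2 7.0
11.859352631467129 29.979325532913208 [0.26426295 0.85998781 0.04435768]
```

```bash
python3 -m inch '[[0,0,-0.001,0.1,0],[0,0,-0.001,0.22,0],[0,0,-0.001,0.34,0],[0,0,-0.001,0.46,0],[0,0,-0.001,0.58,0],[0,0,-0.001,0.7,0],[0,0,-0.001,0.82,0],[0,0,-0.001,0.94,0]]'
python3 -m inch '[[0,0,0,0.04,0],[0,0,0,0.08,0],[0,0,0,0.08,0],[0,0,0,0.08,0]]'
python3 -c "
from h import *
p=capture('wrist');save(p,'w6');print(Rt()[:2,0],np.degrees(np.arctan2(*Rt()[1::-1,0])))
for n in ('pointer','index_mark'):
  for z in (56,62):
    for r in tip_of(p,n)[:2]: print(n,np.round(r['centre'],1),r['conf'],atz(p,r['centre'],z).round(1))
cv2.imwrite('pics/d4.png',cv2.resize(p['color'][170:350,200:380,::-1],(600,600),interpolation=2))"
```

```text
time: 13.93
tool_pos: [528.5, -309.5, 240.6]
tcp_rot: [3.139, -0.001, 0.143]
contact_force: [2.7, -5.6, -5.8]
grip_width: 11.7
finger_force: 30.0
time: 14.27
tool_pos: [528.5, -309.6, 240.6]
tcp_rot: [3.139, -0.002, 0.068]
contact_force: [1.2, -6.0, -5.0]
grip_width: 11.9
finger_force: 30.0
[0.99765912 0.06835925] 3.9197600787987152
pointer [283.7 214.5] 0.7 [ 555.8 -306.2   56. ]
pointer [283.7 214.5] 0.7 [ 557.9 -306.1   62. ]
index_mark [283.5 216.8] 0.65 [ 554.4 -306.2   56. ]
index_mark [283.5 216.8] 0.65 [ 556.6 -306.1   62. ]
```

View pics/d4.png

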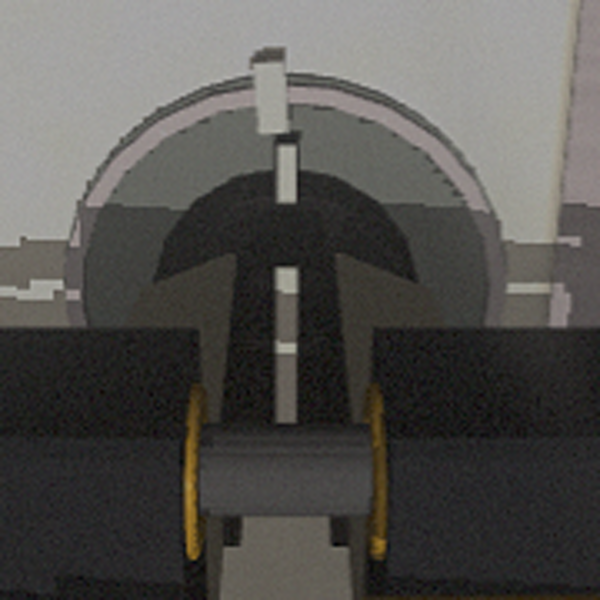

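The pointer (column 287) is about 15 px, or 2.7 mm, clockwise of the tab (column 272). That's within tolerance, but I'll trim back about 0.085 rad and release.

```bash
python3 -m inch '[[0,0,0,-0.03,0],[0,0,0,-0.06,0],[0,0,0,-0.085,0],[0,0,0,-0.085,0],[0,0,0,-0.085,0.1],[0,0,0,-0.085,0.2],[0,0,0,-0.085,0.3],[0,0,0,-0.085,0.35]]'
python3 -m inch '[[0,0,0,0,0.35],[0,0,0,0,0.35],[0,0,-0.02,0,0.35],[0,0,-0.05,0,0.35],[0,0,-0.08,0,0.35],[0,0,-0.11,0,0.35],[0,0,-0.14,0,0.35],[0,0,-0.14,0,0.35]]'
python3 - <<'E'
from h import *
p=capture('wrist')
for n,z in (('pointer',64),('index_mark',58),('carrier',52)):
    for r in tip_of(p,n)[:2]: print(n,np.round(r['centre'],1),r['conf'],atz(p,r['centre'],z).round(1))
w=cv2.resize(p['color'][130:230,230:330],(400,400),interpolation=2)
s=cv2.resize(capture('side')['color'][110:340,230:400],(390,528))
c=np.zeros((528,790,3),np.uint8);c[:400,:400]=w;c[:,400:]=s
cv2.imwrite('pics/f.png',c[:,:,::-1])
E
```

```text
time: 15.18
tool_pos: [528.2, -308.3, 241.1]
tcp_rot: [-3.141, -0.0, 0.154]
contact_force: [-0.8, 0.5, -0.5]
grip_width: 27.1
finger_force: 0.0
time: 15.85
tool_pos: [528.8, -308.9, 388.1]
tcp_rot: [3.133, -0.008, 0.154]
contact_force: [0.8, -0.4, 0.5]
grip_width: 32.2
finger_force: 0.0
pointer [286.9 167.8] 0.61 [ 558.2 -307.7   64. ]
index_mark [282.1 168.5] 0.79 [ 555.7 -303.3   58. ]
carrier [128.  177.2] 0.74 [ 522.2 -147.8   52. ]
carrier [283.8 166.1] 0.46 [ 557.3 -304.8   52. ]
```

View pics/f.png

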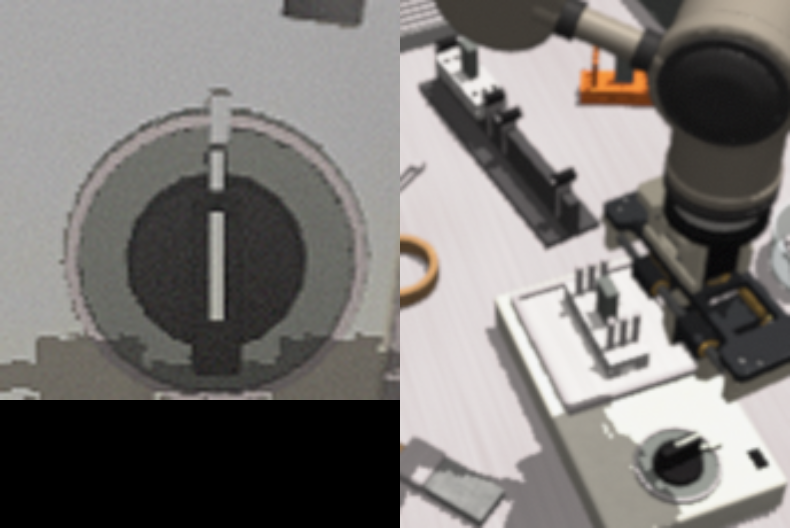

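The pointer at (217,150) lines up with the tab at (219,140). The loaded carrier stands flat on the pad, the empty carrier is still clipped, and the robot is clear.

```bash
python3 -m inch '[[0,0,0,0,0.35],[0,0,0,0,0.35],[0,0,0,0,0.35]]' >/dev/null; python3 -c "
from plant import *
print(close_job())"
```

```text
the job is handed in; nothing more can be done
None
```

I handed the job in: the loaded carrier stands released and flat inside the pad's rim, the dial's pointer is at the index tab, the empty carrier is still clipped on the rail, and the arm is clear; `close_job()` gave no verdict.

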